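# Complete the cabinet fittings kit

## Robot

A 7-joint arm with a two-finger parallel gripper is mounted at the origin on the work surface. World frame = base frame: x ahead of the robot, y to its left, z up, the work surface at z = 0. Lengths are in m, angles in rad, forces in N, time in s.
With the tool pointing down it reaches from about 0.425 to 0.95 m from the base axis. Payload 16.7 kg.
Tool frame: the origin (TCP) lies at the very end of the fingers, on their centre line; the grasp point (between the pads) lies 19 mm behind it; z points along the fingers, y is the line along which they close (so a half turn about z gives the same grasp; the last joint's range is limited). The gripper opens to 94 mm and grips with 3 to 60 N. Pads are 16 mm wide; open, the fingers measure 119 mm over their backs; the gripper's body (75 mm by 177 mm) begins 78 mm behind the grasp point.
Start: joints at [-1.272, 0.426, 0.074, 1.606, -0.034, 1.111, -0.067], TCP at [0.292, 0.608, 0.205] pointing down, gripper open.
Joint ranges: [-2.85, 2.85], [-0.5, 2.14], [-1.23, 1.37], [0.21, 2.46], [-1.02, 4.16], [0.16, 2.05], [-2.73, 2.73]. Speed limits (rad/s): [1.89, 1.89, 2.39, 2.39, 3.01, 3.01, 3.01].

## Interface

Orientations are given as a unit quaternion [w, x, y, z].
In Python, from rig import r gives the robot as it stands.
- The arm moves only by the tool carry_out, never from a script. Its argument "deltas" is a list of rows, each a list of 5 numbers: the gripper command: -1 is fully open, 1 is shut, values between are in proportion, then the shift along the world's x, y, z in m, then the turn about the world's z in degrees. In form: [[jaw, x, y, z, turn], ...]. A call has exactly 8 rows; each row shifts and turns the commanded pose from where the row before left it; what a row does not reach is not made up. A row lasts 1/8 s, in which the tool goes at most 62.5 mm and 10.7 degrees, less where a joint would pass 70% of its speed; a pose out of reach is approached as far as the arm can. A call is refused whole if a number of a shift passes 0.0625 or a number of a turn 10.7, either way. A call with a gripper value outside its range is refused whole. The fingers move at their own pace and stop on an object; "newtons" is the grip in N (left out, the last holds). Time passes only in rows, so rows that do not move let the fingers close, or fill a call up. It gives the time, the measured TCP pose, the force, the opening and the grip force at its end, in the units of the state.
- r.state(): the state, without advancing time (a new reading comes with each control period).
- r.grab_frame(name): name is "scene" or "side" or "wrist"; returns (picture, depth): 420x560x3 uint8, blue, green, red; 420x560 float32, m along the optical axis (not along the pixel's ray), 0 where there is no reading.
- r.camera_info(name): a dict with "fx", "fy", "cx", "cy" (pixels), "rvec" (rotation vector, rad) and "tvec" (3), from world to camera coordinates, as OpenCV has them. Camera axes: x right, y down, z forward; pixel columns grow to the right and rows downward; lengths in m; the calibration is good to about 2 mm. The wrist camera is an equidistant fisheye: a pixel r from the principal point sees the ray r / f radians off the axis. A picture is of the moment at which its call begins: read the wrist's pose just before it. camera_info takes no time and is no camera call; for the wrist camera it gives the pose at the moment of the call.
- r.finish_job(): hands the job in; it is judged then, once.
Trained networks look in the newest picture that a camera, given by its name, has taken for a name from the list of things; names that differ only in an ending like _2 or _b are one class to them, and where a whole thing is asked for, a point or a joint stands for the part that bears it (a point fixed in the world has none). Each returns a list of dicts, best first, with "confidence" (0 to 1); they miss things now and then, are a little off and sometimes report something else, mostly with a low value. They report only what shows in the picture. A call takes as long as a camera call. They do not tell look-alikes from the thing itself.
- r.cut_out(camera, target): "region" (420x560 bool, what is visible of it) and "centre" ([column, row] as shares, 0 to 1, of the picture: columns of its width, rows of its height, amid what is visible of it).
- r.place_of(camera, target): "centre" ([column, row] as shares, 0 to 1, of the picture: columns of its width, rows of its height: a listed point, or the origin of a listed thing).
The state is a dict: "t": time; "joint_positions": joint angles; "dq": joint speeds; "joint_efforts": joint torques, N m; "tool_pos": TCP position; "tcp_rot": TCP orientation; "ft_force": force on the tool from outside, world axes, zero at the start; "wrist_torque": the same for the moment, N m; "finger_gap": opening from 0.0 (shut) to 1.0 (fully open); "gripper_force": force on a finger pad.
Only numpy, scipy, OpenCV 4.12 (cv2) and the standard library are available. Lean on these libraries where they do the work, as an engineer would, in place of code of your own. Each camera call takes 0.05 s, during which the arm holds its last target. There are 200 camera calls.

## Task

Complete the fittings kit in the wooden tray so that it holds one cabinet leg, one corner bracket and one hinge, one piece to each of its three compartments, each set down on the tray floor the same way up as it lies now. One piece is already in the tray, so skip that type and fetch only the two that are missing from the grey panel; either of two alike will do. Leave the spare pieces where they lie.

Things in the scene. Friction and masses are not known exactly. Their poses are not given: they have to be found in the camera images.
- tray: wooden tray with a white floor, fixed to the bench, 131 (x) by 317 (y) by 40 mm, any yaw. Floor top 12 mm above the bench; walls and two dividers 8 mm thick, 28 mm above the floor. Three compartments along y, each 115 (x) by 95 mm (y) inside, centred at x = 0, y = -103, 0, +103 mm; exactly one holds a piece at the start. Origin: centre of the underside, on the bench; z up.
- panel: grey cabinet board fixed on the bench, 340 (x) by 360 (y) mm, 12 mm thick; all pieces outside the tray lie on it. Origin: centre of the underside.
- leg_1: One of two alike: black plastic cabinet leg, standing upright. Round foot 50 mm across, tapering from 8 to 12 mm up into a round column 32 mm across; flat top at 56 mm. About 60 g. Origin at the centre of its underside, z up. Starts on the panel or in the tray.
- leg_2: One of two alike: black plastic cabinet leg, standing upright. Round foot 50 mm across, tapering from 8 to 12 mm up into a round column 32 mm across; flat top at 56 mm. About 60 g. Origin at the centre of its underside, z up. Starts on the panel.
- bracket_1: One of two alike: brass-coloured L-shaped corner bracket, about 120 g, standing on its flat leg: 50 mm (x) by 34 mm (y), 5 mm thick. At its -x end an upright plate, 5 mm thick, 34 mm wide (y), centred at x = -22.5 mm, rises to 48 mm; pinch that across its width. Origin at the centre of the flat leg's underside, z up. Any yaw; starts on the panel or in the tray.
- bracket_2: One of two alike: brass-coloured L-shaped corner bracket, about 120 g, standing on its flat leg: 50 mm (x) by 34 mm (y), 5 mm thick. At its -x end an upright plate, 5 mm thick, 34 mm wide (y), centred at x = -22.5 mm, rises to 48 mm; pinch that across its width. Origin at the centre of the flat leg's underside, z up. Any yaw; starts on the panel.
- hinge: the only hinge: steel concealed cabinet hinge lying flat, 87.5 mm long, about 90 g. Arm 18 mm wide (y), 16 mm high, from x = -45 to +15 mm; pinch it across the width near x = -8 mm. Cup 35 mm across at x = +25 mm, with a flange 22 (x) by 50 mm (y), top at 15 mm. Origin on the underside, about midway along the hinge; z up. Any yaw; starts on the panel.
Things that resemble listed ones, but are neither listed nor needed, are in the scene too. Leave any white look-alike of the leg_1 alone. What is shaped like the bracket_1 but green is not meant.

How it is judged:
At the end, for the whole second after the job is handed in: Each compartment holds a piece on its floor (within 5 mm), tilted under 10 degrees; in all the hinge, exactly one leg and one bracket. The other leg and bracket are outside the tray, upright within 10 degrees, within 30 mm of where they started. All at rest (((x of leg_1 in the frame of tray between -0.055 and 0.055 m and y of leg_1 in the frame of tray between -0.149 and -0.057 m) or (x of leg_2 in the frame of tray between -0.055 and 0.055 m and y of leg_2 in the frame of tray between -0.149 and -0.057 m) or (x of bracket_1 in the frame of tray between -0.055 and 0.055 m and y of bracket_1 in the frame of tray between -0.149 and -0.057 m) or (x of bracket_2 in the frame of tray between -0.055 and 0.055 m and y of bracket_2 in the frame of tray between -0.149 and -0.057 m) or (x of hinge in the frame of tray between -0.055 and 0.055 m and y of hinge in the frame of tray between -0.149 and -0.057 m)) and ((x of leg_1 in the frame of tray between -0.055 and 0.055 m and y of leg_1 in the frame of tray between -0.046 and 0.046 m) or (x of leg_2 in the frame of tray between -0.055 and 0.055 m and y of leg_2 in the frame of tray between -0.046 and 0.046 m) or (x of bracket_1 in the frame of tray between -0.055 and 0.055 m and y of bracket_1 in the frame of tray between -0.046 and 0.046 m) or (x of bracket_2 in the frame of tray between -0.055 and 0.055 m and y of bracket_2 in the frame of tray between -0.046 and 0.046 m) or (x of hinge in the frame of tray between -0.055 and 0.055 m and y of hinge in the frame of tray between -0.046 and 0.046 m)) and ((x of leg_1 in the frame of tray between -0.055 and 0.055 m and y of leg_1 in the frame of tray between 0.057 and 0.149 m) or (x of leg_2 in the frame of tray between -0.055 and 0.055 m and y of leg_2 in the frame of tray between 0.057 and 0.149 m) or (x of bracket_1 in the frame of tray between -0.055 and 0.055 m and y of bracket_1 in the frame of tray between 0.057 and 0.149 m) or (x of bracket_2 in the frame of tray between -0.055 and 0.055 m and y of bracket_2 in the frame of tray between 0.057 and 0.149 m) or (x of hinge in the frame of tray between -0.055 and 0.055 m and y of hinge in the frame of tray between 0.057 and 0.149 m)) and ((distance of leg_1 from where it was at the start of the episode below 0.03 m and horizontal distance between leg_1 and tray above 0.18 m) or (distance of leg_2 from where it was at the start of the episode below 0.03 m and horizontal distance between leg_2 and tray above 0.18 m)) and ((distance of bracket_1 from where it was at the start of the episode below 0.03 m and horizontal distance between bracket_1 and tray above 0.18 m) or (distance of bracket_2 from where it was at the start of the episode below 0.03 m and horizontal distance between bracket_2 and tray above 0.18 m)) and height (world z) of each of leg_1, leg_2, bracket_1, bracket_2, hinge below 0.017 m and angle between each of leg_1, leg_2, bracket_1, bracket_2, hinge's own z axis and vertical below 0.175 rad and linear speed of each of leg_1, leg_2, bracket_1, bracket_2, hinge below 0.02 m/s); the robot touches nothing.
It also fails if it takes over 58 s, if anything falls off the work surface, if the arm or the gripper's body presses on something with over 40 N, if the wrist force passes 120 N, or if a joint passes its speed limit or range.

## Working session

There is one attempt and no reset: what is moved stays moved. The work goes in short steps, Python scripts to look and compute and a tool call to move; the robot and the scene stay as the last step left them, time stands still between calls to the robot, and variables do not carry over. Pictures are saved under pics/ and viewed, at most 10 in all, crops included, and the job is handed in when it is done.

Besides the shell and the picture viewer there is one more tool, called in YAML: its name, and indented under it one key for each argument. carry_out: Moves the arm, as the interface text tells. Its arguments: {"type":"object","properties":{"deltas":{"type":"array"},"newtons":{"type":"number"}},"required":["deltas"]}

```bash
mkdir -p pics
cat > h.py <<'E'
import numpy as np, cv2
from rig import r
def cam(n):
    c=r.camera_info(n); R,_=cv2.Rodrigues(np.array(c["rvec"],float)); return c,R,np.array(c["tvec"],float).ravel()
def cloud(n,d):
    c,R,t=cam(n); v,u=np.mgrid[:d.shape[0],:d.shape[1]]
    P=np.stack([(u-c["cx"])/c["fx"]*d,(v-c["cy"])/c["fy"]*d,d],-1)
    W=(P-t)@R; W[d<=0]=np.nan; return W
E
python3 - <<'E'
from h import *
s=r.state(); print(s["tool_pos"],s["tcp_rot"],s["finger_gap"],s["t"])
for n in ("scene","side"):
    im,d=r.grab_frame(n); np.savez(f"{n}.npz",im=im,d=d); W=cloud(n,d); cv2.imwrite(f"pics/{n}0.png",im)
    np.save(f"{n}W.npy",W)
    for k in ("tray","panel","leg_1","bracket_1","hinge"):
        for o in r.cut_out(n,k):
            m=o["region"]; p=W[m]; p=p[~np.isnan(p[:,0])]
            print(n,k,round(o["confidence"],2),(np.array(o["centre"])*[560,420]).round(),m.sum(),np.median(p,0).round(3),np.percentile(p[:,2],98).round(3))
print(r.camera_info("scene"))
E
```

```text
[0.29211402 0.60803783 0.20476441] [-9.33405737e-05  2.22043819e-01  9.75036477e-01 -6.33991458e-04] 1.0003407343481874 0.0
scene tray 0.63 [315. 139.] 7313 [0.535 0.217 0.014] 0.042
scene panel 0.79 [190. 284.] 25999 [ 0.557 -0.214  0.012] 0.015
scene leg_1 0.94 [326. 232.] 516 [0.7   0.037 0.029] 0.058
scene leg_1 0.76 [338. 167.] 546 [0.632 0.168 0.033] 0.069
scene leg_1 0.7 [277. 200.] 487 [0.576 0.033 0.028] 0.058
scene leg_1 0.66 [180. 220.] 591 [ 0.45  -0.133  0.036] 0.07
scene bracket_1 0.94 [254. 271.] 490 [ 0.637 -0.122  0.017] 0.061
scene bracket_1 0.93 [373. 256.] 454 [0.806 0.061 0.005] 0.048
scene bracket_1 0.8 [194. 322.] 593 [ 0.623 -0.268  0.017] 0.061
scene hinge 0.81 [132. 268.] 616 [ 0.454 -0.264  0.027] 0.031
side tray 0.7 [247. 324.] 15426 [0.496 0.223 0.014] 0.042
side panel 0.92 [371. 197.] 16306 [ 0.521 -0.155  0.012] 0.014
side leg_1 0.97 [219. 263.] 760 [0.617 0.184 0.039] 0.07
side leg_1 0.77 [401. 220.] 689 [ 0.437 -0.116  0.039] 0.07
side leg_1 0.7 [245. 210.] 610 [0.685 0.055 0.026] 0.058
side leg_1 0.57 [294. 235.] 719 [0.562 0.051 0.024] 0.058
side bracket_1 0.94 [320. 181.] 530 [ 0.633 -0.135  0.018] 0.06
side bracket_1 0.88 [363. 152.] 274 [ 0.617 -0.248  0.037] 0.06
side hinge 0.62 [431. 192.] 564 [ 0.441 -0.255  0.027] 0.03
{'fx': 545.0525922194374, 'fy': 545.0525922194374, 'cx': 287.3475451785591, 'cy': 205.91093826374828, 'rvec': array([ 2.44840441,  0.85818047, -0.2486747 ]), 'tvec': array([-0.48996448, -0.27655595,  1.35763925])}
```

Run:
```python
import cv2,numpy as np
im=cv2.imread('pics/scene0.png'); cv2.imwrite('pics/scene0b.png',cv2.resize(im[90:390,60:460],None,fx=2,fy=2,interpolation=cv2.INTER_CUBIC))
```

```text
(no output)
```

View pics/scene0b.png

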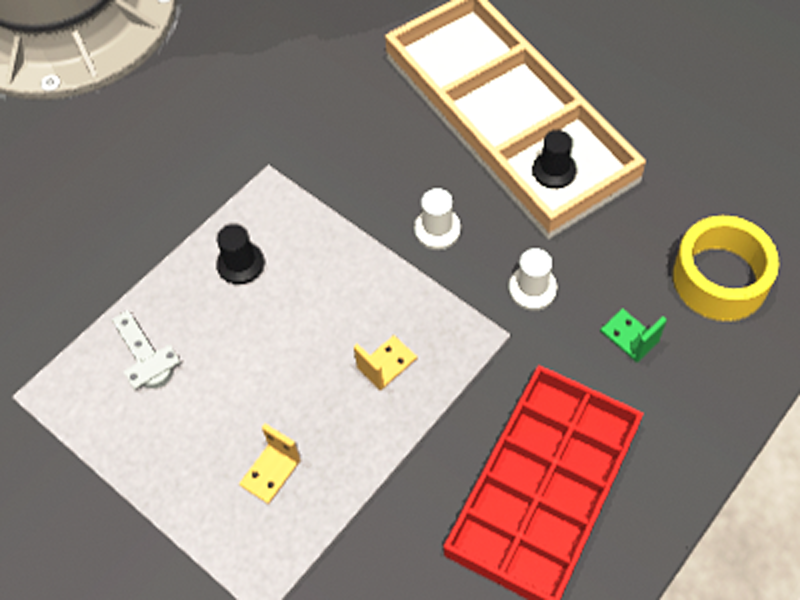

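View pics/side0.png

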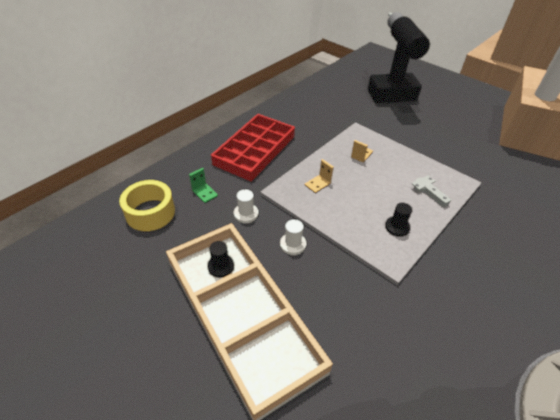

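The tray holds a black leg (scene ~338,167), so the bracket and hinge are missing. Look-alikes for the bracket: brass at (254,271) and (194,322), green at (373,256), which is to be ignored. There is only one hinge, at (132,268). White legs at (277,200) and (326,232) are ignored. I choose the brass bracket at (254,271) and the hinge.

```bash
cat > m.py <<'E'
from h import *
from scipy.spatial import cKDTree
Ws=[np.load(n+"W.npy") for n in ("scene","side")]; ims=[np.load(n+".npz")["im"] for n in ("scene","side")]
def near(c,rad,zlo,zhi):
    o=[]
    for W in Ws:
        p=W.reshape(-1,3); k=(np.hypot(p[:,0]-c[0],p[:,1]-c[1])<rad)&(p[:,2]>zlo)&(p[:,2]<zhi); o.append(p[k])
    return o
def rect(p):
    (c,s,a)=cv2.minAreaRect(p[:,:2].astype(np.float32)*1000); return np.round(c),np.round(s),round(a,1)
def run():
    for nm,p in zip(("scene","side"),near((.52,.22),.2,.034,.044)): print("tray",nm,len(p),rect(p))
    for c in ((.637,-.13),(.62,-.26)):
        for nm,p in zip(("scene","side"),near(c,.045,.022,.068)):
            q=p[p[:,2]>.052]; print("brk up",nm,len(p),rect(p),"top",len(q),rect(q) if len(q)>4 else '',np.percentile(p[:,2],99).round(4))
        for nm,p in zip(("scene","side"),near(c,.045,.0145,.020)): print("brk flat",nm,len(p),rect(p))
    for nm,p in zip(("scene","side"),near((.45,-.26),.06,.020,.034)):
        if nm=="side" or 1: print("hinge",nm,len(p),rect(p),p.mean(0).round(4))
    for k in ("hinge","bracket_1"): 
        pass
run()
for nm,W in zip(("scene","side"),Ws):
    p=W.reshape(-1,3); k=(np.abs(p[:,2]-.012)<.002)&(np.abs(p[:,0]-.55)<.1)&(np.abs(p[:,1]+.2)<.1); print(nm,p[k,2].mean())
E
python3 m.py
python3 - <<'E'
import cv2
im=cv2.imread('pics/scene0.png'); cv2.imwrite('pics/crop1.png',cv2.resize(im[235:305,100:290],None,fx=4,fy=4,interpolation=cv2.INTER_CUBIC))
E
```

```text
tray scene 1861 (array([521., 163.]), array([240., 320.]), 73.9)
tray side 4045 (array([522., 165.]), array([234., 319.]), 74.0)
brk up scene 144 (array([ 633., -141.]), array([ 6., 35.]), 83.1) top 59 (array([ 634., -141.]), array([ 5., 33.]), 83.7) 0.0633
brk up side 207 (array([ 631., -139.]), array([ 8., 36.]), 84.3) top 64 (array([ 631., -140.]), array([ 7., 34.]), 84.2) 0.0609
brk flat scene 315 (array([ 634., -130.]), array([82., 80.]), 89.0)
brk flat side 258 (array([ 637., -118.]), array([53., 66.]), 83.5)
brk up scene 152 (array([ 621., -251.]), array([36.,  6.]), 6.3) top 68 (array([ 621., -251.]), array([36.,  6.]), 6.3) 0.0628
brk up side 219 (array([ 620., -250.]), array([35., 10.]), 7.7) top 65 (array([ 620., -250.]), array([35., 10.]), 7.0) 0.0616
brk flat scene 442 (array([ 618., -260.]), array([86., 81.]), 66.9)
brk flat side 75 (array([ 624., -268.]), array([66., 73.]), 67.2)
hinge scene 565 (array([ 437., -262.]), array([50., 88.]), 72.6) [ 0.4469 -0.2655  0.0267]
hinge side 429 (array([ 435., -266.]), array([51., 87.]), 82.9) [ 0.4397 -0.2601  0.0268]
scene 0.011882457319365537
side 0.01219115139274006
```

View pics/crop1.png

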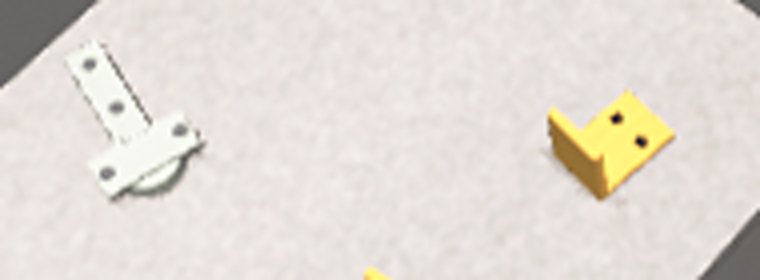

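The crop confirms it: a steel hinge with its arm toward the upper left, and a brass L bracket with its upright plate on the lower-left side. Next I fit the tray and hinge properly.

```bash
cat > m2.py <<'E'
from h import *
from scipy.spatial import cKDTree
from scipy.optimize import minimize
def tmpl_hinge():
    x,y=np.meshgrid(np.arange(-50,50,1.),np.arange(-30,31,1.)); k=((x>=-45)&(x<=15)&(abs(y)<=9))|((abs(x-25)<=11)&(abs(y)<=25))|(np.hypot(x-25,y)<=17.5)
    return np.c_[x[k],y[k]]/1000
def tmpl_tray():
    x,y=np.meshgrid(np.arange(-65,66,2.),np.arange(-158,159,2.)); k=(abs(x)>=57.5)|(abs(y)>=150.5)|(abs(abs(y)-51.5)<=4)
    return np.c_[x[k],y[k]]/1000
def fit(T,p,x0):
    p=p[:,:2]; tp=cKDTree(T); 
    def tr(q): 
        c,s=np.cos(q[2]),np.sin(q[2]); return (p-q[:2])@np.array([[c,-s],[s,c]])
    def cost(q):
        l=tr(q); a=np.minimum(tp.query(l)[0],.012); b=np.minimum(cKDTree(l).query(T)[0],.012); return 1e6*((a**2).mean()+(b**2).mean())
    b=None
    for d in (-.3,0,.3):
        o=minimize(cost,[x0[0],x0[1],x0[2]+d],method="Nelder-Mead",options=dict(initial_simplex=[[x0[0]+a,x0[1]+e,x0[2]+d+f] for a,e,f in ((0,0,0),(.01,0,0),(0,.01,0),(0,0,.1))]))
        if b is None or o.fun<b.fun: b=o
    return b.x[:2].round(4),np.degrees(b.x[2]).round(1),round(b.fun,2)
if __name__=="__main__":
  for n in ("scene","side"):
    W=np.load(n+"W.npy").reshape(-1,3)
    c=np.hypot(W[:,0]-.445,W[:,1]+.262)<.06
    p=W[c&(W[:,2]>.021)&(W[:,2]<.034)]
    print(n,"hinge",max([fit(tmpl_hinge(),p,(.44,-.263,np.radians(a))) for a in (-105,-75,75,-10,170)],key=lambda z:-z[2]))
    # tray: brownish
    im=np.load(n+".npz")["im"].reshape(-1,3).astype(int)
    k=(im[:,2]-im[:,0]>35)&(W[:,2]>.034)&(W[:,2]<.046)&(W[:,1]>.02)&(W[:,0]<.72)
    p=W[k]; (cc,s,a)=cv2.minAreaRect(p[:,:2].astype(np.float32)*1000); print(cc,s,a)
    print(n,"tray",fit(tmpl_tray(),p,(cc[0]/1000,cc[1]/1000,np.radians(a if s[1]>s[0] else a-90))))
    for nm,c0,w in (("leg",(.62,.18),.06),("red",(.75,-.08),.12)):
        q=W[(np.hypot(W[:,0]-c0[0],W[:,1]-c0[1])<w)&(W[:,2]>.02)]; print(nm,q[q[:,2]>.06].mean(0).round(3),q[:,2].max())
E
python3 m2.py
```

```text
scene hinge (array([ 0.4382, -0.2627]), np.float64(-16.0), np.float64(1.23))
(392.8256530761719, 377.2808837890625) (699.5366821289062, 605.8410034179688) 7.141699314117432
scene tray (array([0.5367, 0.2124]), np.float64(-106.0), np.float64(31.48))
leg [0.628 0.175 0.067] 0.07216108930483346
red [ 0.649 -0.143  0.061] 0.06068032373802356
side hinge (array([ 0.4377, -0.2611]), np.float64(-16.1), np.float64(1.76))
(535.731201171875, 213.82040405273438) (132.140380859375, 319.39666748046875) 73.96603393554688
side tray (array([0.5345, 0.2149]), np.float64(74.0), np.float64(1.47))
leg [0.624 0.179 0.068] 0.07054110160902494
red [ 0.647 -0.139  0.06 ] 0.06048949115176584
```

Tray centre is (0.5355, 0.2137), with its long axis at 164° and the free compartments in the middle and at (0.4365, 0.242). The bracket plate is at (0.6325, -0.1405) with its width along -6°. The hinge grasp point is at (0.430, -0.260) with yaw -16°. Bracket first.

carry_out:
  deltas:
    - [-1,0.021,-0.047,0,-4.4]
    - [-1,0.021,-0.047,0,-4.4]
    - [-1,0.021,-0.047,0,-4.4]
    - [-1,0.021,-0.047,0,-4.4]
    - [-1,0.021,-0.047,0,-4.4]
    - [-1,0.021,-0.047,0,-4.4]
    - [-1,0.021,-0.047,0,-4.4]
    - [-1,0.021,-0.047,0,-4.4]
  newtons: 30

```text
t: 1.6
tool_pos: [0.4608, 0.2309, 0.2058]
tcp_rot: [0.0, 0.508, 0.862, 0.0]
ft_force: [0.5, 0.2, 0.7]
finger_gap: 1.002
gripper_force: 0.0
```

carry_out:
  deltas:
    - [-1,0.021,-0.047,0,-4.4]
    - [-1,0.021,-0.047,0,-4.4]
    - [-1,0.021,-0.047,0,-4.4]
    - [-1,0.021,-0.047,0,-4.4]
    - [-1,0.021,-0.047,0,-4.4]
    - [-1,0.021,-0.047,0,-4.4]
    - [-1,0.021,-0.047,0,-4.4]
    - [-1,0.021,-0.047,0,-4.4]

```text
t: 2.6
tool_pos: [0.6289, -0.145, 0.2056]
tcp_rot: [0.0, 0.744, 0.668, 0.0]
ft_force: [0.1, 1.1, 0.6]
finger_gap: 0.997
gripper_force: 0.0
```

```bash
cat >> h.py <<'E'
def wcloud():
    c,R,t=cam("wrist"); im,d=r.grab_frame("wrist"); v,u=np.mgrid[:420,:560]
    x,y=(u-c["cx"])/c["fx"],(v-c["cy"])/c["fy"]; th=np.hypot(x,y)+1e-9; k=np.tan(np.minimum(th,1.45))/th
    W=(np.stack([x*k*d,y*k*d,d],-1)-t)@R; W[d<=0]=np.nan; return im,W
E
python3 - <<'E'
from h import *
im,W=wcloud(); cv2.imwrite("pics/w1.png",im); p=W.reshape(-1,3)
k=(np.hypot(p[:,0]-.632,p[:,1]+.13)<.045)
for a,b in ((.015,.02),(.025,.07),(.052,.068)):
    q=p[k&(p[:,2]>a)&(p[:,2]<b)]; print(a,len(q),cv2.minAreaRect(q[:,:2].astype(np.float32)*1000) if len(q)>4 else '')
print(np.nanmedian(p[k,2]),np.nanmax(p[k,2]))
E
```

```text
0.015 1070 ((633.4536743164062, -116.34083557128906), (45.78069305419922, 33.95338439941406), 82.46753692626953)
0.025 347 ((630.4744873046875, -140.3283233642578), (5.833279609680176, 34.024314880371094), 83.23262786865234)
0.052 209 ((630.4483032226562, -140.45635986328125), (5.58222770690918, 33.12041473388672), 83.47149658203125)
0.320027964303134 0.34642630496674387
```

View pics/w1.png

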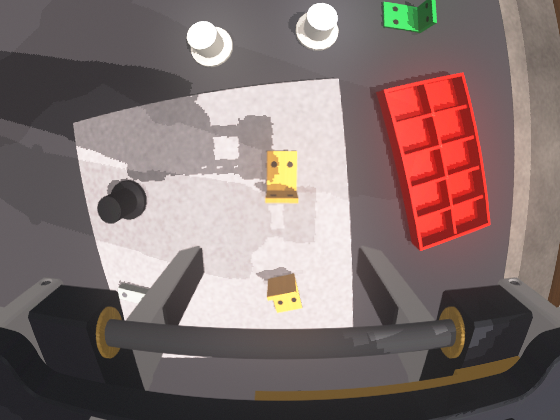

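The wrist view shows the target bracket at (282,180) with its plate at (282,197), centred between the fingers. It agrees with the earlier measurement to within 2 mm, so I go down.

carry_out:
  deltas:
    - [-0.3,0.002,0.0045,-0.04,0]
    - [-0.3,0,0,-0.045,0]
    - [-0.3,0,0,-0.045,0]
    - [-0.3,0,0,-0.03,0]
    - [-0.3,0,0,-0.015,0]
    - [-0.3,0,0,-0.009,0]
    - [-0.3,0,0,0,0]
    - [1,0,0,0,0]

```text
t: 3.65
tool_pos: [0.6309, -0.1391, 0.0225]
tcp_rot: [0.0, 0.743, 0.669, 0.0]
ft_force: [-0.0, 0.4, 0.3]
finger_gap: 0.577
gripper_force: 0.0
```

carry_out:
  deltas:
    - [1,0,0,0,0]
    - [1,0,0,0,0]
    - [1,0,0,0,0]
    - [1,0,0,0,0]
    - [1,0,0,0.01,0]
    - [1,0,0,0.02,0]
    - [1,0,0,0.03,0]
    - [1,0,0,0.03,0]

```text
t: 4.65
tool_pos: [0.6303, -0.1393, 0.1136]
tcp_rot: [0.0, 0.744, 0.669, 0.0]
ft_force: [-0.3, -0.7, -0.9]
finger_gap: 0.355
gripper_force: 30.0
```

carry_out:
  deltas:
    - [1,-0.0144,0.0474,0.01,-1.4]
    - [1,-0.0144,0.0474,0,-1.4]
    - [1,-0.0144,0.0474,0,-1.4]
    - [1,-0.0144,0.0474,0,-1.4]
    - [1,-0.0144,0.0474,0,-1.4]
    - [1,-0.0144,0.0474,0,-1.4]
    - [1,-0.0144,0.0474,0,-1.4]
    - [1,0,0,0,0]

```text
t: 5.65
tool_pos: [0.5283, 0.1969, 0.1224]
tcp_rot: [-0.001, 0.796, 0.605, 0.001]
ft_force: [1.0, -0.3, -1.9]
finger_gap: 0.361
gripper_force: 30.0
```

```bash
cat > t.py <<'E'
from h import *
import m2,sys
n=sys.argv[1] if len(sys.argv)>1 else "side"
im,d=r.grab_frame(n); W=cloud(n,d); cv2.imwrite(f"pics/{sys.argv[2]}.png",im)
c=np.array([.5355,.2137]); a=np.radians(74); p=W.reshape(-1,3); l=np.c_[(p[:,:2]-c)@np.array([[np.cos(a),-np.sin(a)],[np.sin(a),np.cos(a)]]),p[:,2]]
s=r.state(); print(s["tool_pos"].round(4),s["finger_gap"],s["t"])
k=(abs(l[:,0])<.055)&(l[:,2]>.0165)&(l[:,2]<.35)
for nm,y0 in (("A",-.103),("mid",0),("far",.103)):
    q=l[k&(abs(l[:,1]-y0)<.046)]
    for lo,hi in ((.0165,.024),(.024,.036),(.04,.07),(.1,.2)):
        z=q[(q[:,2]>lo)&(q[:,2]<hi)]; 
        if len(z)>20: print(nm,lo,len(z),[np.round(v) for v in cv2.minAreaRect((z[:,:2]*1000).astype(np.float32))],z[:,2].max())
E
python3 t.py side s1
```

```text
[0.5291 0.1945 0.1225] 0.35781242532720614 5.7
A 0.0165 175 [array([   4., -114.]), array([69., 94.]), np.float64(90.0)] 0.023970784764544045
A 0.024 104 [array([  -5., -114.]), array([70., 99.]), np.float64(90.0)] 0.03596513829016349
A 0.04 379 [array([   9., -111.]), array([31., 79.]), np.float64(50.0)] 0.06994006696542739
mid 0.1 873 [array([5., 5.]), array([51., 60.]), np.float64(10.0)] 0.19942070682366989
```

View pics/s1.png

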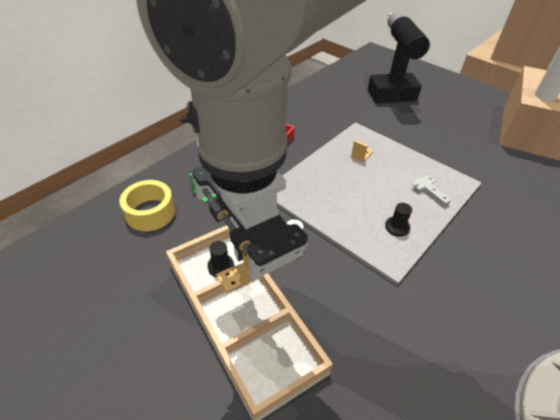

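Side view: the bracket is held upright at (235,275), over the middle compartment. Lower and release it.

carry_out:
  deltas:
    - [1,0,0,-0.03,0]
    - [1,0,0,-0.03,0]
    - [1,0,0,-0.02,0]
    - [1,0,0,-0.01,0]
    - [1,0,0,-0.006,0]
    - [1,0,0,-0.003,0]
    - [1,0,0,-0.001,0]
    - [1,0,0,0,0]

```text
t: 6.7
tool_pos: [0.5297, 0.1929, 0.0219]
tcp_rot: [-0.0, 0.798, 0.603, 0.0]
ft_force: [0.1, -0.8, 0.6]
finger_gap: 0.359
gripper_force: 30.0
```

carry_out:
  deltas:
    - [-0.05,0,0,0,0]
    - [-0.05,0,0,0,0]
    - [-0.05,0,0,0,0]
    - [-0.05,0,0,0.01,0]
    - [-0.05,0,0,0.03,0]
    - [-0.05,0,0,0.04,0]
    - [-0.05,0,0,0.04,0]
    - [-0.05,0,0,0.03,0]

```text
t: 7.7
tool_pos: [0.5298, 0.1926, 0.1738]
tcp_rot: [-0.0, 0.798, 0.603, 0.001]
ft_force: [-0.1, -0.0, -0.6]
finger_gap: 0.524
gripper_force: 0.0
```

carry_out:
  deltas:
    - [-0.3,-0.006,-0.028,0,-5.6]
    - [-0.3,-0.006,-0.028,0,-5.6]
    - [-0.3,-0.006,-0.028,0,-5.6]
    - [-0.3,-0.006,-0.028,0,-5.6]
    - [-0.3,-0.006,-0.028,0,-5.6]
    - [-0.3,-0.006,-0.028,0,-5.6]
    - [-0.3,-0.006,-0.028,0,-5.6]
    - [-0.3,-0.006,-0.028,0,-5.6]

```text
t: 8.7
tool_pos: [0.4812, -0.0323, 0.172]
tcp_rot: [-0.0, 0.968, 0.252, 0.0]
ft_force: [0.6, -0.7, 0.6]
finger_gap: 0.65
gripper_force: 0.0
```

carry_out:
  deltas:
    - [-0.3,-0.006,-0.028,0,-5.6]
    - [-0.3,-0.006,-0.028,0,-5.6]
    - [-0.3,-0.006,-0.028,0,-5.6]
    - [-0.3,-0.006,-0.028,0,-5.6]
    - [-0.3,-0.006,-0.028,0,-5.6]
    - [-0.3,-0.006,-0.028,0,-5.6]
    - [-0.3,-0.008,-0.032,0,-5.6]
    - [-0.3,0,0,0,0]

```text
t: 9.7
tool_pos: [0.4363, -0.2341, 0.1717]
tcp_rot: [0.001, 0.996, -0.089, 0.0]
ft_force: [0.2, 0.7, -0.1]
finger_gap: 0.648
gripper_force: 0.0
```

```bash
python3 t.py side s2
python3 - <<'E'
from h import *
import m2
s=r.state(); print(s["tool_pos"].round(4),s["tcp_rot"].round(4),s["joint_positions"].round(2))
im,W=wcloud(); cv2.imwrite("pics/w2.png",im); p=W.reshape(-1,3)
k=(np.hypot(p[:,0]-.445,p[:,1]+.262)<.06)&(p[:,2]>.021)&(p[:,2]<.034); print(k.sum())
if k.sum()>50: print(m2.fit(m2.tmpl_hinge(),p[k],(.438,-.262,np.radians(-16))))
E
```

```text
[ 0.4368 -0.2327  0.1715] 0.6515495799115046 9.75
A 0.0165 238 [array([   1., -110.]), array([ 77., 105.]), np.float64(90.0)] 0.023935582665228355
A 0.024 125 [array([   4., -112.]), array([75., 95.]), np.float64(90.0)] 0.03574420772542544
A 0.04 388 [array([   3., -114.]), array([ 69., 103.]), np.float64(89.0)] 0.06995870154408237
mid 0.0165 459 [array([  2., -15.]), array([63., 98.]), np.float64(90.0)] 0.023874635046919293
mid 0.024 59 [array([  0., -15.]), array([63., 85.]), np.float64(90.0)] 0.03580081503189147
mid 0.04 141 [array([ -1., -15.]), array([62., 68.]), np.float64(90.0)] 0.06260644797293304
[ 0.4368 -0.2327  0.1715] [ 2.000e-04  9.961e-01 -8.770e-02 -1.000e-04] [-0.57  0.31  1.12  2.08 -0.34  0.95 -1.01]
2216
(array([ 0.4368, -0.2628]), np.float64(-16.4), np.float64(0.37))
```

View pics/w2.png

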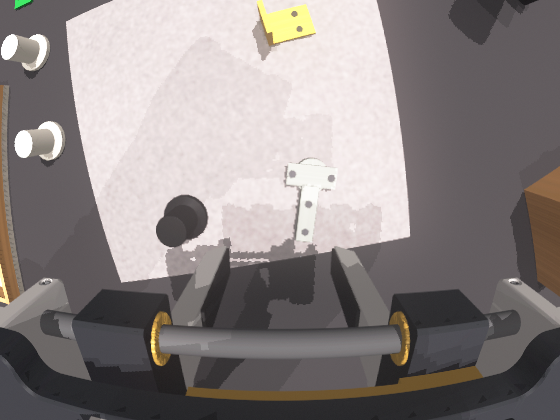

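The wrist view shows the hinge with its cup at (312,165) and its arm running down to (305,240). The black leg at (180,215) is clear of the fingers. Correct, descend partway, and check the joints.

carry_out:
  deltas:
    - [-0.3,-0.002,-0.007,0,-1.6]
    - [-0.3,-0.002,-0.007,0,-1.6]
    - [-0.3,-0.002,-0.007,0,-1.6]
    - [-0.3,-0.0017,-0.0068,0,-1.5]
    - [-0.3,0,0,-0.03,0]
    - [-0.3,0,0,-0.03,0]
    - [-0.3,0,0,-0.03,0]
    - [-0.3,0,0,0,0]

```text
t: 10.8
tool_pos: [0.4285, -0.2592, 0.0803]
tcp_rot: [0.0, 0.99, -0.141, -0.002]
ft_force: [0.1, 0.6, 0.8]
finger_gap: 0.649
gripper_force: 0.0
```

Run:
```python
from h import *
s=r.state(); q=s["tcp_rot"]; print(s["tool_pos"].round(4),2*np.degrees(np.arctan2(q[2],q[1]))-90,s["joint_positions"].round(2))
```

```text
[ 0.4285 -0.2592  0.0803] -106.24179049008842 [-0.34  0.47  0.96  2.14 -0.54  0.8  -0.89]
```

carry_out:
  deltas:
    - [-0.4,0.0006,-0.001,-0.03,0]
    - [-0.4,0,0,-0.02,0]
    - [-0.4,0,0,-0.01,0]
    - [-0.4,0,0,-0.0055,0]
    - [-0.4,0,0,0,0]
    - [1,0,0,0,0]
    - [1,0,0,0,0]
    - [1,0,0,0,0]

```text
t: 11.8
tool_pos: [0.4305, -0.2601, 0.0162]
tcp_rot: [-0.0, 0.99, -0.141, 0.0]
ft_force: [-0.3, 0.2, 0.2]
finger_gap: 0.418
gripper_force: 0.0
```

carry_out:
  deltas:
    - [1,0,0,0,0]
    - [1,0,0,0,0]
    - [1,0,0,0,0]
    - [1,0,0,0.01,0]
    - [1,0,0,0.03,0]
    - [1,0,0,0.03,0]
    - [1,0,0,0.03,0]
    - [1,0,0,0.03,0]

```text
t: 12.8
tool_pos: [0.43, -0.2602, 0.1474]
tcp_rot: [-0.0, 0.99, -0.141, -0.0]
ft_force: [0.2, 0.4, -0.4]
finger_gap: 0.194
gripper_force: 30.0
```

carry_out:
  deltas:
    - [1,0.007,0.031,0,5.6]
    - [1,0.007,0.031,0,5.6]
    - [1,0.007,0.031,0,5.6]
    - [1,0.007,0.031,0,5.6]
    - [1,0.007,0.031,0,5.6]
    - [1,0.007,0.031,0,5.6]
    - [1,0.007,0.031,0,5.6]
    - [1,0.007,0.031,0,5.6]

```text
t: 13.8
tool_pos: [0.4867, -0.0105, 0.1462]
tcp_rot: [-0.0, 0.968, 0.25, 0.0]
ft_force: [-1.0, -1.0, -1.4]
finger_gap: 0.189
gripper_force: 30.0
```

carry_out:
  deltas:
    - [1,-0.0064,0.031,0,5.6]
    - [1,-0.0064,0.031,0,5.6]
    - [1,-0.0064,0.031,0,5.6]
    - [1,-0.0064,0.031,0,5.6]
    - [1,-0.0064,0.031,0,5.6]
    - [1,-0.0064,0.031,0,5.6]
    - [1,-0.0064,0.031,0,5.6]
    - [1,-0.0064,0.031,0,5.6]

```text
t: 14.8
tool_pos: [0.4347, 0.238, 0.1459]
tcp_rot: [-0.0, 0.8, 0.601, -0.0]
ft_force: [-0.3, -0.1, -2.0]
finger_gap: 0.188
gripper_force: 30.0
```

Run:
```python
from h import *
s=r.state(); q=s["tcp_rot"]; print(s["tool_pos"].round(4),2*np.degrees(np.arctan2(q[2],q[1]))-90,s["joint_positions"].round(2),s["finger_gap"])
im,d=r.grab_frame("side"); cv2.imwrite("pics/s3.png",im)
```

```text
[0.4347 0.238  0.1459] -16.1874901588413 [-1.19  0.23  0.64  2.09 -0.18  0.87 -0.72] 0.18755787110799535
```

View pics/s3.png

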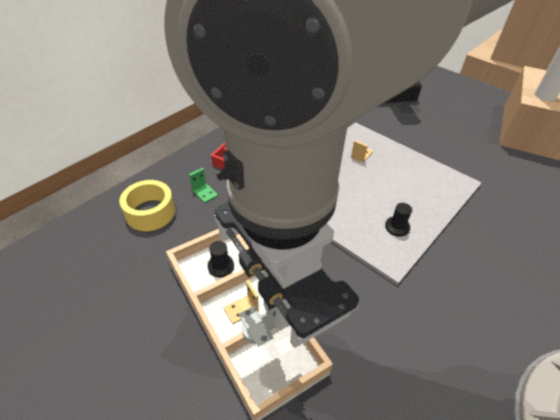

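Side view: the bracket stands at (240,300) in the middle compartment, and the hinge at (258,325) is held level. Lower it into the near compartment.

carry_out:
  deltas:
    - [1,0,-0.0015,-0.04,0]
    - [1,0,0,-0.04,0]
    - [1,0,0,-0.025,0]
    - [1,0,0,-0.012,0]
    - [1,0,0,-0.006,0]
    - [1,0,0,-0.004,0]
    - [1,0,0,-0.002,0]
    - [1,0,0,0,0]

```text
t: 15.85
tool_pos: [0.4353, 0.2346, 0.0173]
tcp_rot: [-0.0, 0.802, 0.598, 0.0]
ft_force: [-0.0, -0.3, -1.5]
finger_gap: 0.187
gripper_force: 30.0
```

Run:
```python
from h import *
s=r.state(); print(s["tool_pos"].round(4),s["ft_force"].round(1),s["finger_gap"])
```

```text
[0.4353 0.2346 0.0173] [-0.  -0.3 -1.5] 0.187278776026068
```

carry_out:
  deltas:
    - [1,0,0,-0.001,0]
    - [0.3,0,0,0,0]
    - [0.3,0,0,0,0]
    - [0.3,0,0,0,0]
    - [0.3,0,0,0.01,0]
    - [0.3,0,0,0.04,0]
    - [0.3,0,0,0.05,0]
    - [0.3,0,0,0.05,0]

```text
t: 16.85
tool_pos: [0.4351, 0.2339, 0.168]
tcp_rot: [0.0, 0.802, 0.598, -0.0]
ft_force: [0.5, 1.9, 0.7]
finger_gap: 0.352
gripper_force: 0.0
```

carry_out:
  deltas:
    - [0.3,0,0.01,0.05,0]
    - [0.3,0,0.04,0.02,0]
    - [0.3,0,0.05,0,0]
    - [0.3,0,0.05,0,0]
    - [0.3,0,0.05,0,0]
    - [0.3,0,0.05,0,0]
    - [0.3,0,0.03,0,0]
    - [0.3,0,0,0,0]

```text
t: 17.85
tool_pos: [0.4342, 0.5163, 0.2357]
tcp_rot: [0.0, 0.801, 0.599, -0.0]
ft_force: [0.2, -0.8, -0.7]
finger_gap: 0.35
gripper_force: 0.0
```

Run:
```python
from h import *
import m2
a=np.radians(74); C=np.array([.5355,.2137]); M=np.array([[np.cos(a),-np.sin(a)],[np.sin(a),np.cos(a)]])
for n in ("scene","side"):
    im,d=r.grab_frame(n); cv2.imwrite(f"pics/{n}9.png",im); p=cloud(n,d).reshape(-1,3)
    p=p[~np.isnan(p[:,0])]; l=(p[:,:2]-C)@M
    k=(np.abs(l[:,0])<.051)&(np.abs(l[:,1]-.103)<.041)&(p[:,2]>.021)&(p[:,2]<.034)
    if k.sum()>50:
        f=m2.fit(m2.tmpl_hinge(),p[k],(*p[k].mean(0)[:2],np.radians(74))); print(n,"hinge",k.sum(),f,((f[0]-C)@M).round(4),np.percentile(p[k,2],[50,98]))
    k=(np.abs(l[:,0])<.05)&(np.abs(l[:,1])<.04)
    q=k&(p[:,2]>.03)&(p[:,2]<.08); print("plate",q.sum(),cv2.minAreaRect((l[q]*1000).astype(np.float32)),p[q,2].max())
    q=k&(p[:,2]>.0155)&(p[:,2]<.02); print("flat",q.sum(),(np.median(l[q],0)*1000).round(1),np.median(p[q,2]))
    for o in r.cut_out(n,"bracket_1")+r.cut_out(n,"leg_1"): print(n,(np.array(o["centre"])*[560,420]).round(),round(o["confidence"],2))
```

```text
scene hinge 352 (array([0.4401, 0.2405]), np.float64(73.8), np.float64(2.09)) [-0.0005  0.0991] [0.02635293 0.03084827]
plate 119 ((-24.059242248535156, -1.6094226837158203), (8.247135162353516, 35.76525115966797), 2.5128238201141357) 0.06361189852040879
flat 122 [ 5.9 -3. ] 0.01725788252901319
scene [195. 322.] 0.89
scene [376. 257.] 0.66
scene [313. 145.] 0.65
scene [180. 218.] 0.71
scene [327. 231.] 0.58
scene [277. 200.] 0.58
side hinge 1095 (array([0.4379, 0.2419]), np.float64(73.7), np.float64(0.63)) [0.0002 0.1016] [0.02784051 0.03020992]
plate 174 ((-22.085737228393555, -0.6444721221923828), (5.931253433227539, 34.82683181762695), 0.17028799653053284) 0.06284010357258814
flat 516 [ 2.9 -0.3] 0.01753638873486474
side [199. 186.] 0.91
side [364. 151.] 0.77
side [220. 261.] 0.64
side [245. 306.] 0.57
side [399. 220.] 0.91
side [291. 237.] 0.91
side [243. 208.] 0.9
side [218. 262.] 0.85
```

View pics/side9.png

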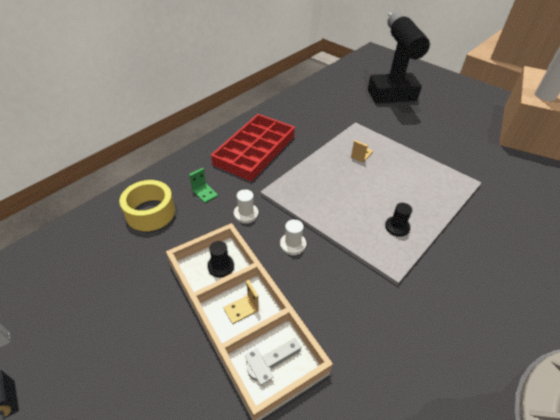

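The picture shows the leg at (220,262), the bracket upright at (245,306) and the hinge flat at (270,357), one in each compartment. The spares are unmoved and the gripper is clear.

```bash
python3 -c "
from rig import r
print(r.finish_job())"
```

```text
the job is handed in; nothing more can be done
None
```

I completed the kit and handed the job in after about 18 s of the 58 s: the bracket stands in the middle compartment, the hinge lies flat in the empty end compartment, the leg was already in the tray, and the final picture showed the spares where they started; no verdict was returned.

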